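Load the inspection box and shut its cover

TASK

With the fingertips alone, push the blue-fronted carrier with the white housing on it all the way home into the inspection box, and after that push the yellow cover fully shut. Grasp and lift nothing, do not touch the white housing (it must stay seated in its nest on the carrier), leave the oil bottle, the tape roll and the black housing where they stand, and finish with the hand clear.

Things in the scene. Friction and masses are not known exactly. Their poses are not given: they have to be found in the camera images.
- inspection_box: Fixed grey box. Origin: on the bench under its middle; +x from its open front into it (away from the robot, within 17 deg), +y left, z up. Base plate x -130 to +104, y +-75, z 0 to 10 mm. Side walls y +-60 to +-69, x -30 to +99, far wall x 90 to 99, tops z = 60 mm; front and top open. Two guide rails in front, x -130 to -24, y +-60 to +-69, tops z = 20 mm.
- carrier: Loose white sled, 0.25 to 0.5 kg, 115 (x) x 114 x 10 mm, on the base plate between the rails, 3 mm play each side. Origin: centre of its underside, at z = 10 mm; axes as the box's. Slides along box x with light friction (a few N). Its origin starts at box x = -60 to -35 mm; home is x = +27.5 mm, where its front plate stops against the side walls' ends (inner face at box x = -30 mm).
- carrier_push (a point): Middle of the black rubber push pad (40 mm wide, 20 high, 2 thick) on the outer face of the carrier's blue front plate, 40 mm above the bench, 67 mm in front of the carrier's origin. The blue plate is 8 mm thick, 134 mm wide, and reaches from 24 to 58 mm above the bench. When home, the pad's face is at box x = -40 mm.
- white_housing: Loose white moulded shell, 40 x 63 x 16 mm, lying flat in a nest of 6 mm high black strips on the carrier, 63 mm side along y. Origin: centre of its underside, 10 mm above the carrier's origin. Not to be touched.
- cover (a joint): Angle of the yellow cover (rad): 0 shut, on the wall tops; grows as it opens up and away from the robot; stop at 1.45, starts at 1.0 to 1.3. Stiff hinge (0.22 N m, 2 to 3 N at the pad): it stays where it is left. Plate 134 mm from hinge to free edge, 138 wide, 5 thick. To shut it, push its outer (far, upper) side toward the robot and down.
- cover_hinge (a point): Middle of the cover's hinge line, at box (98, 0, 61) mm; the hinge runs along the box's y. The shut cover reaches from here toward the box's -x; its underside lies in the plane of the hinge line.
- cover_pad (a point): Middle of the outer face of the black rubber pad (22 x 50 mm) on the cover's outer side near its free edge, 112 mm from the hinge line, 8 mm above the cover's underside.
- oil_bottle: Cream oil bottle with a red spout, 44 mm across, 143 mm tall, loose, standing left of the box. Origin: centre of its underside. Leave alone.
- tape_roll: Roll of beige tape, 66 mm across, 19 mm high, lying loose right of the box. Origin: centre of its underside. Leave alone.
- black_housing: Black moulded shell, 40 x 63 x 16 mm, lying loose left of the guide rails. Origin: centre of its underside. Leave alone.

How it is judged:
By the outcome, as a careful person would: the job done as asked, in the order asked, and still so for the second after the job is handed in, with the robot touching nothing.
It also fails if it takes over 48 s, if anything falls off the work surface, if the arm or the gripper's body presses on something with over 40 N, if the wrist force passes 120 N, or if a joint passes its speed limit or range.

ROBOT

A 6-joint arm with a two-finger parallel gripper is mounted at the origin on a cart in front of the work surface, level with it; the furniture and walls round the work are solid. World frame = base frame: x ahead of the robot, y to its left, z up, the work surface at z = 0. Lengths are in m, angles in degrees, forces in N, time in s.
With the tool pointing down it reaches from about 0.4 to 0.825 m from the base axis. Payload 7 kg.
Tool frame: the origin (TCP) lies at the very end of the fingers, on their centre line; the grasp point (between the pads) lies 19 mm behind it; z points along the fingers, y is the line along which they close (so a half turn about z gives the same grasp; the last joint's range is limited). The gripper opens to 88 mm and grips with 3 to 60 N. Pads are 19 mm wide; open, the fingers measure 130 mm over their backs; the gripper's body (78 mm by 193 mm) begins 47 mm behind the grasp point.
Start: joints at [88.356, 20.546, 0.682, 0, -70.136, -16.507], TCP at [0.21, 0.641, 0.227] pointing down, gripper open.
Joint ranges: [-176.03, 176.03], [-82.01, 121.73], [-58.28, 71.71], [-173.87, 95.51], [-174.79, -0.11], [-173.66, 173.66]. Speed limits (degrees/s): [136.94, 136.94, 172.46, 180, 180, 180].

INTERFACE

Orientations are given as [roll, pitch, yaw] about the fixed x, y, z axes, in that order (R = Rz(yaw) Ry(pitch) Rx(roll)).
In Python, from plant import r gives the robot as it stands. The module is installed in compiled form; this text tells all that it offers.
- The arm moves only by the tool jog_arm, never from a script. Its arguments are lists of equal length, an entry for each row: "travel": the shift along the tool's x, y, z each as a share of 50 cm, from -1 to 1, a list of three; "dr": the turn, a rotation vector about the tool's x, y, z each as a share of 360 degrees, from -1 to 1, a list of three; "claw": the opening, from 0 (shut) to 1 (fully open). A call has exactly 10 rows; each row is the pose to reach, as a shift and turn from the pose commanded when the call began, along the tool's axes at that moment, turning the shorter way round; what a row does not reach only later rows make up. A row lasts 1/8 s, in which the tool goes at most 62.5 mm and 10.7 degrees, less where a joint would pass 70% of its speed; a pose out of reach is approached as far as the arm can. A call with a number of a shift or a turn outside -1 to 1 is refused whole. A call with a gripper value outside its range is refused whole. The fingers move at their own pace and stop on an object; "newtons" is the grip in N (left out, the last holds). Time passes only in rows, so rows that repeat a pose let the fingers close, or fill a call up. It gives the time, the measured TCP pose, the force, the opening and the grip force at its end, in the units of the state.
- r.get_state(): the state, without advancing time (a new reading comes with each control period).
- r.capture(name): name is "scene" or "side" or "wrist"; returns a dict with "pixels" (400x640x3 uint8, red, green, blue), "range_z" (400x640 float32, m along the optical axis (not along the pixel's ray), 0 where there is no reading), "fx", "fy", "cx", "cy" (pixels), "position" and "attitude" of the camera in the world; the wrist camera has in their place "hand_eye" (4x4, takes a point from camera to tool coordinates, whose origin is the TCP and whose axes are the flange's). Camera axes: x right, y up, looking along -z (the intrinsics and any distortion apply to the point x, -y, -z); pixel columns grow to the right and rows downward; lengths in m; the calibration is good to about 2 mm. A picture is of the moment at which its call begins: read the wrist's pose just before it.
- r.close_job(): hands the job in; it is judged then, once.
Trained networks look in the newest picture that a camera, given by its name, has taken for a name from the list of things; names that differ only in an ending like _2 or _b are one class to them, and where a whole thing is asked for, a point or a joint stands for the part that bears it (a point fixed in the world has none). Each returns a list of dicts, best first, with "conf" (0 to 1); they miss things now and then, are a little off and sometimes report something else, mostly with a low value. They report only what shows in the picture. A call takes as long as a camera call.
- r.boxes_of(name, camera): "extent" ([left, top, right, bottom] in pixels, round what is visible of it).
- r.regions_of(name, camera): "pixels" (400x640 bool, what is visible of it) and "extent" ([left, top, right, bottom] in pixels, round what is visible of it).
- r.tip_of(name, camera): "at" ([column, row] in pixels: a listed point, or the origin of a listed thing).
The state is a dict: "time_s": time; "joints": joint angles; "qd": joint speeds; "joint_torque": joint torques, N m; "tcp_pos": TCP position; "eef_rot": TCP orientation; "contact_force": force on the tool from outside, world axes, zero at the start; "moment": the same for the moment, N m; "gripper_width": finger opening in m; "gripper_force": force on a finger pad.
Only numpy, scipy, OpenCV 4.12 (cv2) and the standard library are available. Lean on these libraries where they do the work, as an engineer would, in place of code of your own. Each camera call takes 0.05 s, during which the arm holds its last target. There are 200 camera calls.

## Working session

There is one attempt and no reset: what is moved stays moved. The work goes in short steps, Python scripts to look and compute and a tool call to move; the robot and the scene stay as the last step left them, time stands still between calls to the robot, and variables do not carry over. Pictures are saved under pics/ and viewed, at most 10 in all, crops included, and the job is handed in when it is done.

Besides the shell and the picture viewer there is one more tool, called after ">>>" as a command line: name --argument value ..., lists and objects as JSON in quotes. jog_arm: Moves the arm, as the interface text tells. Its arguments: {"type":"object","properties":{"travel":{"type":"array"},"dr":{"type":"array"},"claw":{"type":"array"},"newtons":{"type":"number"}},"required":["travel","dr","claw"]}

```bash
mkdir -p pics; cat > h.py <<'E'
import numpy as np, cv2
from scipy.spatial.transform import Rotation as R
from plant import r
def cap(n,save=None):
    s=r.get_state(); c=r.capture(n)
    if save: cv2.imwrite('pics/'+save,c["pixels"][:,:,::-1])
    if n=='wrist':
        T=np.eye(4);T[:3,:3]=R.from_euler('xyz',s['eef_rot'],degrees=True).as_matrix();T[:3,3]=s['tcp_pos'];c['T']=T@np.array(c['hand_eye'])
    return c
def P(c,u,v,z):
    p=np.array([(u-c['cx'])/c['fx']*z,-(v-c['cy'])/c['fy']*z,-z])
    if 'T' in c: return c['T'][:3,:3]@p+c['T'][:3,3]
    return att(c)@p+np.array(c['position'])
def att(c):
    a=np.array(c['attitude'],float)
    return a if a.shape==(3,3) else R.from_euler('xyz',a,degrees=True).as_matrix()
def cloud(c,m):
    v,u=np.nonzero(m&(c['range_z']>0)); z=c['range_z'][v,u]
    p=np.stack([(u-c['cx'])/c['fx']*z,-(v-c['cy'])/c['fy']*z,-z],1)
    if 'T' in c: return p@c['T'][:3,:3].T+c['T'][:3,3]
    return p@att(c).T+np.array(c['position'])
E
python3 - <<'E'
from h import *
print(r.get_state())
for n in ['scene','side']:
    c=cap(n,n+'0.png'); print({k:v for k,v in c.items() if k not in('pixels','range_z')})
    for t in ['carrier_push','cover_pad','cover_hinge','carrier','white_housing','inspection_box','oil_bottle','tape_roll','black_housing']:
        d=r.tip_of(t,n)
        if d:
            u,v=d[0]['at']; z=c['range_z'][int(round(v)),int(round(u))]
            print(t,d[0]['conf'],np.round([u,v]),np.round(P(c,u,v,z),4))
E
```

```text
{'time_s': 0.0, 'joints': array([ 8.83565982e+01,  2.05908292e+01,  6.34929978e-01, -1.96160118e-02,
       -7.01364207e+01, -1.65086565e+01]), 'qd': array([-0.0585719 ,  0.12698638, -0.03651585,  0.01005348,  0.01985357,
        0.03343641]), 'joint_torque': array([ 7.31876244e-04, -5.82722676e+01,  2.93048984e+01,  6.99690118e+00,
        7.00510878e-03, -1.74358020e-04]), 'tcp_pos': array([0.2101463 , 0.64094656, 0.2256399 ]), 'eef_rot': array([ 1.79906245e+02, -8.55583003e-03, -1.81587313e+01]), 'contact_force': array([-0.05806358,  0.04466172,  0.64160818]), 'moment': array([ 0.04746277, -0.05001389, -0.01242408]), 'gripper_force': 0.0, 'gripper_width': 0.08759947230303557}
{'fx': 501.44399844003203, 'fy': 501.44399844003203, 'cx': 324.13013869487276, 'cy': 203.4469120848596, 'position': array([ 0.12191456, -0.5564604 ,  0.55303821]), 'attitude': array([ 55.34862491,   0.30240991, -39.21297431])}
carrier_push 0.81 [271. 231.] [0.4703 0.0142 0.0402]
cover_pad 0.64 [342. 122.] [0.6294 0.0213 0.1879]
cover_hinge 0.83 [351. 173.] [0.6677 0.0378 0.0663]
carrier 0.67 [304. 227.] [ 0.5
[... 226 characters left out ...]
0096]
{'fx': 382.5243695045307, 'fy': 382.5243695045307, 'cx': 320.91658684996105, 'cy': 202.61026278506824, 'position': array([0.53469517, 0.46973333, 0.74897178]), 'attitude': array([  36.72643521,    0.72749766, -178.59326203])}
carrier_push 0.72 [360. 228.] [0.4711 0.0205 0.0586]
cover_pad 0.57 [279. 206.] [0.6288 0.0545 0.1807]
cover_hinge 0.79 [269. 236.] [0.6568 0.068  0.0954]
carrier 0.57 [331. 241.] [0.5324 0.0378 0.0289]
white_housing 0.86 [329. 236.] [0.5374 0.0243 0.03  ]
inspection_box 0.62 [311. 244.] [0.5763 0.0379 0.0175]
oil_bottle 0.73 [321. 294.] [0.5499 0.1729 0.0565]
tape_roll 0.96 [312. 198.] [ 0.5808 -0.1025 -0.0015]
black_housing 0.8 [361. 288.] [0.4691 0.1372 0.0099]
```

View pics/scene0.png

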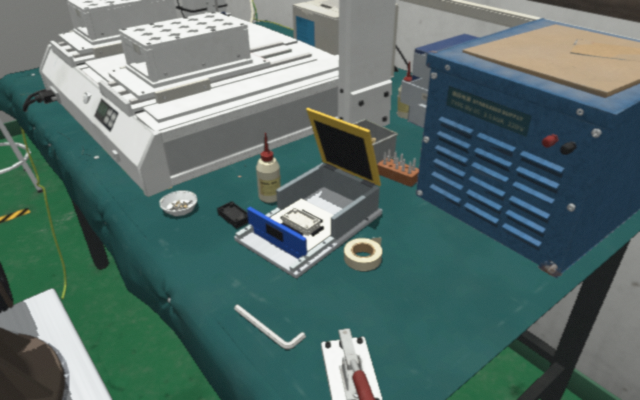

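View pics/side0.png

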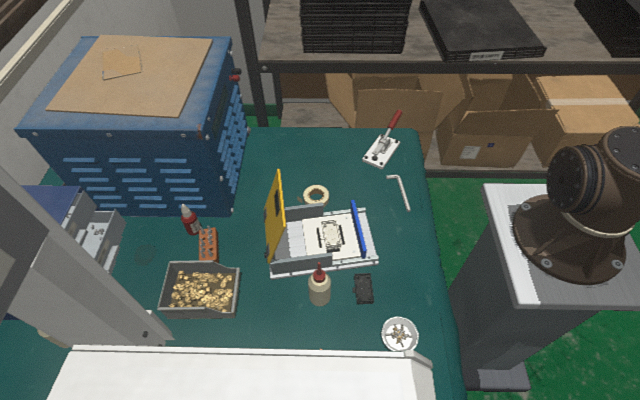

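The scene picture shows the box (about 240–385, 110–270) with the cover open and the blue plate at (277,231). The bottle is at (267,175), close on the left; the tape roll is at (363,254), and a parts bin stands behind the box in the side view.

```bash
python3 - <<'E'
from h import *
for n in ['scene','side']:
    c=cap(n); hsv=cv2.cvtColor(c['pixels'],cv2.COLOR_RGB2HSV)
    d=r.boxes_of('carrier_push',n); d2=r.boxes_of('inspection_box',n)
    for k in ['oil_bottle','tape_roll','black_housing','white_housing','carrier','inspection_box','cover','carrier_push']:
        g=r.regions_of(k,n)
        if not g: print(n,k,'none'); continue
        p=cloud(c,cv2.erode(g[0]['pixels'].astype(np.uint8),np.ones((2,2)))>0)
        if len(p)<5: print(k,len(p)); continue
        print(n,k,round(g[0]['conf'],2),len(p),'lo',np.round(np.percentile(p,3,0),3),'med',np.round(np.median(p,0),3),'hi',np.round(np.percentile(p,97,0),3))
        if k in('cover',):
            q=p
            for _ in range(4):
                m=np.median(q,0) if _==0 else q.mean(0); w=np.linalg.svd(q-m,full_matrices=False)[2][2]; w*=np.sign(w[0]); q=p[abs((p-m)@w)<.006]
            print('  plane n',np.round(w,3),'yaw',np.degrees(np.arctan2(w[1],w[0])),'ang',np.arctan2(np.hypot(w[0],w[1]),w[2]),len(q),m)
    b=cv2.inRange(hsv,(108,150,60),(125,255,255))>0
    m=np.zeros_like(b)
    x0,y0,x1,y1=[int(t) for t in d[0]['extent']]; m[y0-25:y1+25,x0-30:x1+30]=1
    p=cloud(c,cv2.erode((b&m).astype(np.uint8),np.ones((2,2)))>0); p=p[(p[:,0]<.56)&(p[:,2]>.025)&(p[:,2]<.065)]
    a=np.polyfit(p[:,1],p[:,0],1); print(n,'blue',len(p),'yaw',np.degrees(np.arctan(-a[0])),np.round(np.percentile(p,1,0),3),np.round(np.percentile(p,99,0),3))
    # top-ish points: walls z~60
    al=cloud(c,np.ones_like(b)); 
    q=al[(al[:,0]>.45)&(al[:,0]<.75)&(abs(al[:,1]-.03)<.1)&(abs(al[:,2]-.06)<.004)]
    np.save(n+'_cloud.npy',al)
E
```

```text
scene oil_bottle 0.77 973 lo [0.535 0.128 0.007] med [0.549 0.137 0.059] hi [0.569 0.151 0.117]
scene tape_roll 0.56 905 lo [ 0.542 -0.131  0.002] med [ 0.57  -0.106  0.018] hi [ 0.611 -0.079  0.021]
scene black_housing 0.77 495 lo [0.449 0.103 0.002] med [0.464 0.132 0.01 ] hi [0.482 0.163 0.016]
scene white_housing 0.96 610 lo [ 0.514 -0.014  0.023] med [0.533 0.015 0.03 ] hi [0.553 0.047 0.037]
scene carrier 0.73 2263 lo [ 0.464 -0.056  0.014] med [0.481 0.002 0.026] hi [0.584 0.07  0.059]
scene inspection_box 0.81 9132 lo [ 0.448 -0.06   0.006] med [0.632 0.025 0.043] hi [0.672 0.098 0.181]
scene cover 0.78 2855 lo [ 0.623 -0.028  0.067] med [0.646 0.028 0.132] hi [0.673 0.096 0.186]
  plane n [0.932 0.162 0.324] yaw 9.854311455288647 ang 1.240587876408825 2855 [0.64700154 0.02999857 0.13006808]
scene carrier_push 0.78 2019 lo [ 0.464 -0.056  0.017] med [ 0.481 -0.002  0.027] hi [0.584 0.068 0.059]Traceback (most recent call last):
  File "<stdin>", line 18, in <module>
IndexError: list index out of range
```

>>> jog_arm --travel '[[0.652,0.878,0],[0.652,0.878,0],[0.652,0.878,0],[0.652,0.878,0],[0.652,0.878,0],[0.652,0.878,0],[0.652,0.878,0],[0.652,0.878,0],[0.652,0.878,0],[0.652,0.878,0]]' --dr '[[0,0,-0.078],[0,0,-0.078],[0,0,-0.078],[0,0,-0.078],[0,0,-0.078],[0,0,-0.078],[0,0,-0.078],[0,0,-0.078],[0,0,-0.078],[0,0,-0.078]]' --claw '[0,0,0,0,0,0,0,0,0,0]'

```text
time_s: 2.8
tcp_pos: [0.3837, 0.1201, 0.2269]
eef_rot: [-180.0, -0.0, 9.7]
contact_force: [0.1, 0.4, 0.2]
gripper_width: 0.0009
gripper_force: 0.0
```

```bash
cat >> h.py <<'E'
def to(pos,yaw=None):
    s=r.get_state(); Rc=R.from_euler('xyz',s['eef_rot'],degrees=True)
    tr=Rc.inv().apply(np.array(pos)-s['tcp_pos'])/.5
    dr=(Rc.inv()*R.from_euler('xyz',[180,0,yaw],degrees=True)).as_rotvec(degrees=True)/360 if yaw is not None else 0
    print('t',round(s['time_s'],2),'tcp',np.round(s['tcp_pos'],4),np.round(s['eef_rot'],1),'F',np.round(s['contact_force'],1),'travel',np.round(tr,4),'dr',np.round(dr,4))
E
python3 - <<'E'
from h import *
to([.426,-.008,.2],9.85)
E
```

```text
t 2.8 tcp [0.3837 0.1201 0.2269] [-180.    -0.     9.7] F [0.1 0.4 0.2] travel [0.0403 0.2668 0.0536] dr [-0.     -0.0001 -0.0005]
```

>>> jog_arm --travel '[[0.04,0.267,0],[0.04,0.267,0],[0.04,0.267,0],[0.04,0.267,0],[0.04,0.267,0],[0.04,0.267,0],[0.04,0.267,0],[0.04,0.267,0],[0.04,0.267,0],[0.04,0.267,0]]' --dr '[[0,0,0],[0,0,0],[0,0,0],[0,0,0],[0,0,0],[0,0,0],[0,0,0],[0,0,0],[0,0,0],[0,0,0]]' --claw '[0,0,0,0,0,0,0,0,0,0]'

```text
time_s: 4.05
tcp_pos: [0.426, -0.0054, 0.2266]
eef_rot: [180.0, 0.0, 9.9]
contact_force: [-0.9, -0.2, 1.3]
gripper_width: 0.0001
gripper_force: 0.0
```

```bash
python3 - <<'E'
from h import *
to([.426,-.008,.06],9.85)
for n in ['wrist','scene','side']:
    c=cap(n,n+'1.png'); hsv=cv2.cvtColor(c['pixels'],cv2.COLOR_RGB2HSV)
    if n=='wrist': print(np.round(c['hand_eye'],3))
    p=cloud(c,cv2.erode(cv2.inRange(hsv,(105,130,50),(128,255,255)),np.ones((2,2)))>0)
    p=p[(p[:,0]<.54)&(p[:,0]>.4)&(p[:,2]>.022)&(p[:,2]<.064)&(abs(p[:,1])<.12)]
    if len(p)>30:
        a=np.polyfit(p[:,1],p[:,0],1); print(n,'blue',len(p),'yaw',np.degrees(np.arctan(-a[0])),np.round(np.percentile(p,1,0),4),np.round(np.percentile(p,99,0),4))
    for k in ['carrier_push','white_housing','cover_pad','cover_hinge','oil_bottle']:
        d=r.tip_of(k,n)
        if d: u,v=d[0]['at'];print(n,k,d[0]['conf'],np.round(d[0]['at']),np.round(P(c,u,v,c['range_z'][int(v),int(u)]),4))
E
```

```text
t 4.05 tcp [ 0.426  -0.0054  0.2266] [180.    0.    9.9] F [-0.9 -0.2  1.3] travel [-0.0009  0.0052  0.3331] dr [0.     0.     0.0002]
[[-0.     0.967  0.254  0.068]
 [ 1.     0.    -0.001  0.   ]
 [-0.001  0.254 -0.967 -0.158]
 [ 0.     0.     0.     1.   ]]
wrist blue 738 yaw 9.479818391904846 [ 0.4612 -0.0557  0.0554] [0.4858 0.072  0.0593]
wrist white_housing 0.73 [309.  88.] [0.5317 0.0202 0.0285]
wrist oil_bottle 0.65 [206.  52.] [0.5459 0.131  0.0524]
scene blue 882 yaw 9.72045865963422 [ 0.4619 -0.0576  0.0226] [0.486  0.07   0.0595]
scene carrier_push 0.61 [275. 232.] [0.4714 0.0058 0.0432]
scene white_housing 0.57 [301. 222.] [0.5312 0.0136 0.0292]
scene cover_pad 0.87 [342. 124.] [0.6304 0.022  0.1829]
scene cover_hinge 0.66 [350. 174.] [0.6693 0.0411 0.0619]
scene oil_bottle 0.58 [269. 199.] [0.5438 0.134  0.0109]
side blue 132 yaw 9.730843404902775 [ 0.4618 -0.0505  0.0371] [0.4843 0.0754 0.06  ]
side carrier_push 0.62 [359. 226.] [0.4717 0.0137 0.0548]
side white_housing 0.91 [330. 237.] [0.5349 0.0264 0.0264]
side cover_pad 0.57 [278. 202.] [0.633  0.0443 0.1789]
side cover_hinge 0.74 [268. 239.] [0.6601 0.0676 0.0855]
side oil_bottle 0.56 [320. 296.] [0.5532 0.1731 0.0478]
```

View pics/wrist1.png

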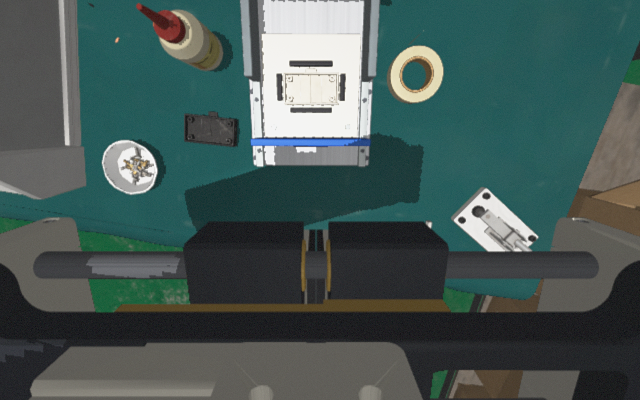

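The wrist view shows the blue plate at (252–370, 142), the housing seated at (311,90) and the bottle at (200,45). The hand is lined up with the pad, so I go down and begin the approach.

>>> jog_arm --travel '[[0,0,0.1],[0,0,0.2],[0,0,0.3],[0,0,0.36],[0,0,0.38],[0,0,0.38],[0.01,0,0.38],[0.02,0,0.38],[0.03,0,0.38],[0.04,0,0.38]]' --dr '[[0,0,0],[0,0,0],[0,0,0],[0,0,0],[0,0,0],[0,0,0],[0,0,0],[0,0,0],[0,0,0],[0,0,0]]' --claw '[0,0,0,0,0,0,0,0,0,0]'

```text
time_s: 6.2
tcp_pos: [0.4463, -0.0018, 0.0369]
eef_rot: [-180.0, -0.0, 9.9]
contact_force: [0.4, 0.3, -0.4]
gripper_width: 0.0004
gripper_force: 0.0
```

>>> jog_arm --travel '[[0.012,0,0],[0.024,0,0],[0.036,0,0],[0.048,0,0],[0.06,0,0],[0.072,0,0],[0.084,0,0],[0.096,0,0],[0.108,0,0],[0.12,0,0]]' --dr '[[0,0,0],[0,0,0],[0,0,0],[0,0,0],[0,0,0],[0,0,0],[0,0,0],[0,0,0],[0,0,0],[0,0,0]]' --claw '[0,0,0,0,0,0,0,0,0,0]'

```text
time_s: 7.45
tcp_pos: [0.5023, 0.0073, 0.036]
eef_rot: [180.0, 0.3, 9.9]
contact_force: [-8.0, -2.7, 6.0]
gripper_width: 0.0007
gripper_force: 3.9
```

```bash
cat >> h.py <<'E'
def blue(n,save=None):
    c=cap(n,save); hsv=cv2.cvtColor(c['pixels'],cv2.COLOR_RGB2HSV)
    p=cloud(c,cv2.erode(cv2.inRange(hsv,(105,130,50),(128,255,255)),np.ones((2,2)))>0)
    p=p[(p[:,0]<.6)&(p[:,0]>.4)&(p[:,2]>.022)&(p[:,2]<.064)&(abs(p[:,1])<.13)]
    a=np.polyfit(p[:,1],p[:,0],1); print(n,'blue',len(p),'yaw',np.degrees(np.arctan(-a[0])),np.round(np.percentile(p,1,0),4),np.round(np.percentile(p,99,0),4))
    for k in ['white_housing']:
        g=r.regions_of(k,n)
        if g: q=cloud(c,g[0]['pixels']);print(k,g[0]['conf'],np.round(np.median(q,0),4))
E
python3 - <<'E'
from h import *
B=np.array([.5734,.0245]); s=r.get_state(); d=s['tcp_pos'][:2]-B; a=np.radians(9.8)
print(s['tcp_pos'],s['contact_force'],d@[np.cos(a),np.sin(a)],d@[-np.sin(a),np.cos(a)])
blue('wrist'); blue('scene','scene2.png')
E
```

```text
[0.5023046  0.00730619 0.03598563] [-8.04613455 -2.66184455  6.03813295] -0.07298451660713759 -0.004841801078896745
wrist blue 4519 yaw 10.437943403894353 [ 0.5047 -0.0471  0.0232] [0.5324 0.0797 0.0584]
white_housing 0.83 [0.5769 0.027  0.0288]
scene blue 432 yaw 9.885674119634801 [ 0.5074 -0.0508  0.0223] [0.5314 0.0765 0.0589]
white_housing 0.5 [ 0.5248 -0.0153  0.0326]
```

View pics/scene2.png

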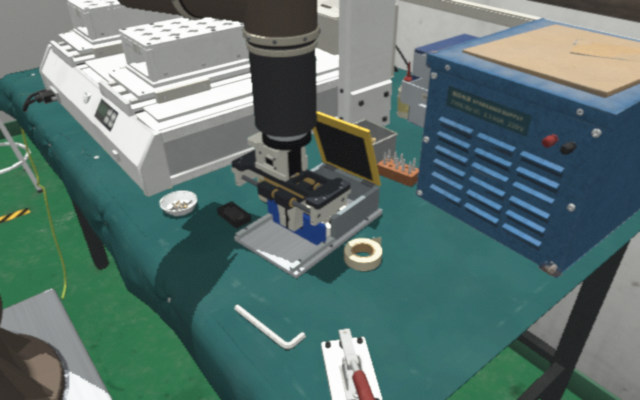

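The carrier has slid about 45 mm squarely, roughly 21 mm short of home. The hand hides the bottle (around (270,180)), so I check it after this push.

>>> jog_arm --travel '[[0.006,0,0],[0.012,0,0],[0.018,0,0],[0.024,0,0],[0.03,0,0],[0.036,0,0],[0.04,0,0],[0.042,0,0],[0.044,0,0],[0.044,0,0]]' --dr '[[0,0,0],[0,0,0],[0,0,0],[0,0,0],[0,0,0],[0,0,0],[0,0,0],[0,0,0],[0,0,0],[0,0,0]]' --claw '[0,0,0,0,0,0,0,0,0,0]'

```text
time_s: 8.9
tcp_pos: [0.5214, 0.011, 0.0361]
eef_rot: [180.0, 0.5, 9.9]
contact_force: [-19.1, 1.8, 15.0]
gripper_width: 0.0005
gripper_force: 9.4
```

```bash
python3 - <<'E'
from h import *
B=np.array([.5734,.0245]); s=r.get_state(); d=s['tcp_pos'][:2]-B; a=np.radians(9.8)
print(s['tcp_pos'],s['contact_force'],d@[np.cos(a),np.sin(a)],d@[-np.sin(a),np.cos(a)])
blue('wrist','wrist3.png'); blue('scene')
c=cap('side')
g=r.regions_of('oil_bottle','wrist')
if g: print('bottle',g[0]['conf'])
g=r.regions_of('oil_bottle','side')
if g: print(g[0]['conf'],np.median(cloud(c,g[0]['pixels']),0))
E
```

```text
[0.52140565 0.01103017 0.03612119] [-19.13563527   1.84656786  14.95120477] -0.053528339853539976 -0.004423346955736563
wrist blue 4176 yaw 10.27561170090394 [ 0.5237 -0.0375  0.0233] [0.5501 0.0831 0.0584]
white_housing 0.93 [0.596  0.0305 0.0288]
scene blue 457 yaw 9.857181969714517 [ 0.5249 -0.0473  0.0224] [0.5494 0.0809 0.0592]
white_housing 0.65 [0.5899 0.0014 0.0285]
bottle 0.61
0.73 [0.55560374 0.16408589 0.07369332]
```

View pics/wrist3.png

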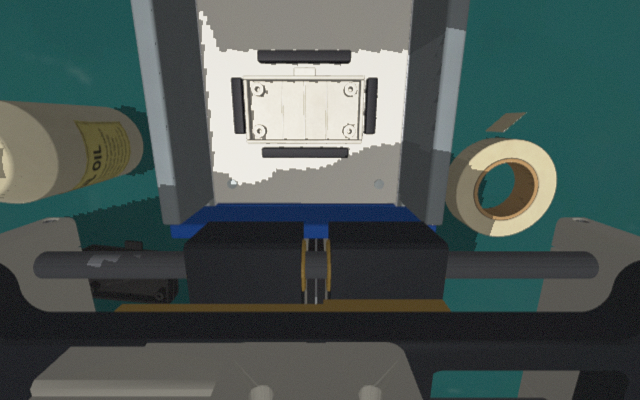

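The blue plate (170–440, 218) is at or near the wall ends (165 and 440, 220), and the housing (305,110) is still in its nest. I press a little more to confirm it's home.

>>> jog_arm --travel '[[0.001,0,0],[0.002,0,0],[0.003,0,0],[0.004,0,0],[0.005,0,0],[0.006,0,0],[0.006,0,0],[0.006,0,0],[0.006,0,0],[0.006,0,0]]' --dr '[[0,0,0],[0,0,0],[0,0,0],[0,0,0],[0,0,0],[0,0,0],[0,0,0],[0,0,0],[0,0,0],[0,0,0]]' --claw '[0,0,0,0,0,0,0,0,0,0]'

```text
time_s: 10.5
tcp_pos: [0.5215, 0.0108, 0.0358]
eef_rot: [180.0, 0.8, 9.8]
contact_force: [-28.8, 4.3, 22.8]
gripper_width: 0.0003
gripper_force: 13.7
```

```bash
python3 - <<'E'
from h import *
B=np.array([.5734,.0245]); s=r.get_state(); d=s['tcp_pos'][:2]-B; a=np.radians(9.8)
print(s['tcp_pos'],s['contact_force'],d@[np.cos(a),np.sin(a)])
c=cap('wrist'); cv2.imwrite('pics/w4.png',cv2.resize(c['pixels'][130:290,110:510,::-1],(800,320),interpolation=cv2.INTER_CUBIC))
hsv=cv2.cvtColor(c['pixels'],cv2.COLOR_RGB2HSV)
al=cloud(c,np.ones((400,640),bool)); b=(al-np.r_[B,0])@np.array([[np.cos(a),-np.sin(a),0],[np.sin(a),np.cos(a),0],[0,0,1]])
q=b[(abs(b[:,2]-.058)<.006)&(abs(b[:,0])<.09)]
for sgn in(1,-1):
    w=q[(q[:,1]*sgn>.055)&(q[:,1]*sgn<.075)]; print('x of z~58 pts',np.round(np.percentile(w[:,0],[0.5,2,10,50]),4), np.median(w[:,1]))
E
```

```text
[0.52148368 0.01082102 0.03582365] [-28.81844581   4.26491067  22.84277142] -0.05348704262683872
x of z~58 pts [-0.04   -0.0377 -0.0275  0.0191] 0.06414847605383793
x of z~58 pts [-0.0338 -0.0305 -0.0206  0.0221] -0.06090310413434235
```

View pics/w4.png

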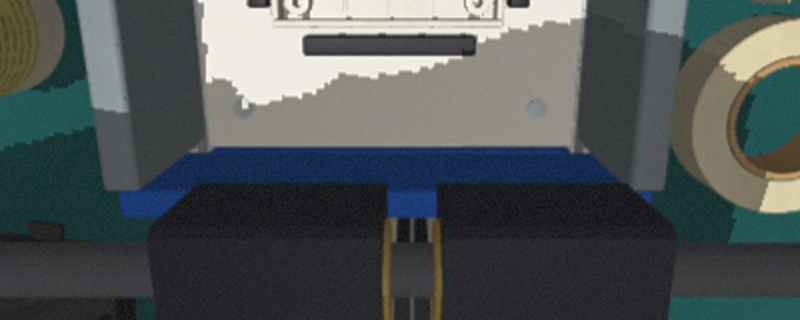

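Position held at twice the force, and the plate lies against both wall ends: the carrier is home. I now back off, go up, and check for obstacles behind the cover.

>>> jog_arm --travel '[[-0.02,0,0],[-0.06,0,0],[-0.08,0,0],[-0.08,0,-0.1],[-0.08,0,-0.2],[-0.08,0,-0.3],[-0.08,0,-0.4],[-0.08,0,-0.48],[-0.08,0,-0.48],[-0.08,0,-0.48]]' --dr '[[0,0,0],[0,0,0],[0,0,0],[0,0,0],[0,0,0],[0,0,0],[0,0,0],[0,0,0],[0,0,0],[0,0,0]]' --claw '[0,0,0,0,0,0,0,0,0,0]'

```text
time_s: 11.8
tcp_pos: [0.4901, 0.0059, 0.2763]
eef_rot: [-180.0, -0.0, 9.9]
contact_force: [-0.3, -0.9, -0.6]
gripper_width: 0.0002
gripper_force: 0.0
```

```bash
python3 - <<'E'
from h import *
B=np.array([.5734,.0245]);a=np.radians(9.8)
M=np.array([[np.cos(a),-np.sin(a),0],[np.sin(a),np.cos(a),0],[0,0,1]])
print(np.round((r.get_state()['tcp_pos']-np.r_[B,0])@M,4), r.get_state()['eef_rot'])
b=[]
for n in ['side','scene','wrist']:
    c=cap(n); x=(cloud(c,np.ones((400,640),bool))-np.r_[B,0])@M; b.append(x)
    g=r.regions_of('cover',n)
    if g:
        p=(cloud(c,cv2.erode(g[0]['pixels'].astype(np.uint8),np.ones((3,3)))>0)-np.r_[B,0])@M
        print(n,'cover',g[0]['conf'],np.round(np.percentile(p,[2,50,98],0),3).tolist())
    blueok=r.tip_of('white_housing',n); print(blueok[:1])
# obstacles (side+scene only), box coords
b=np.vstack(b[:2])
q=b[(b[:,0]>.1)&(b[:,0]<.26)&(abs(b[:,1])<.14)&(b[:,2]>.03)&(b[:,2]<.45)]
for i in np.arange(.1,.26,.02):
    print(round(i,2),[ (lambda w: (round(float(np.percentile(w[:,2],98)),3),len(w)) if len(w) else '-')(q[(q[:,0]>=i)&(q[:,0]<i+.02)&(q[:,1]>=j)&(q[:,1]<j+.04)]) for j in np.arange(-.14,.14,.04)])
E
```

```text
[-0.0853 -0.0041  0.2763] [-1.79976164e+02 -3.25979007e-02  9.92251394e+00]
side cover 0.75 [[0.056, -0.052, 0.076], [0.074, 0.017, 0.14], [0.097, 0.069, 0.188]]
[{'at': [299.8, 237.8], 'conf': 0.96}]
scene cover 0.71 [[0.054, -0.067, 0.068], [0.072, -0.008, 0.133], [0.095, 0.062, 0.187]]
[{'at': [322.2, 207.8], 'conf': 0.71}]
wrist cover 0.62 [[0.052, -0.061, 0.085], [0.055, -0.001, 0.187], [0.092, 0.063, 0.19]]
[{'at': [310.0, 93.3], 'conf': 0.67}]
0.1 ['-', '-', (0.065, 10), (0.065, 3), (0.07, 22), (0.066, 1), '-', '-']
0.12 ['-', '-', '-', '-', '-', '-', '-', '-']
0.14 ['-', '-', '-', '-', '-', '-', '-', '-']
0.16 [(0.288, 2641), (0.288, 113), '-', '-', (0.033, 6), (0.031, 10), (0.033, 10), '-']
0.18 [(0.289, 979), (0.29, 1185), '-', '-', (0.042, 18), '-', '-', '-']
0.2 [(0.289, 280), (0.288, 847), '-', '-', (0.058, 72), '-', '-', '-']
0.22 [(0.293, 678), (0.287, 474), (0.05, 123), (0.05, 120), (0.058, 125), '-', (0.057, 4), '-']
0.24 [(0.292, 780), (0.287, 348), (0.051, 41), (0.05, 40), (0.059, 161), '-', (0.059, 48), '-']
```

The space behind the cover is free, apart from the blue supply at box x > 0.16, y < -0.06. I go over the cover edge and down behind the pad.

>>> jog_arm --travel '[[0.1,0.01,0],[0.2,0.01,0],[0.3,0.01,0],[0.37,0.01,0],[0.37,0.01,0],[0.37,0.01,0],[0.37,0.01,0.08],[0.37,0.01,0.16],[0.37,0.01,0.222],[0.37,0.01,0.222]]' --dr '[[0,0,0],[0,0,0],[0,0,0],[0,0,0],[0,0,0],[0,0,0],[0,0,0],[0,0,0],[0,0,0],[0,0,0]]' --claw '[0,0,0,0,0,0,0,0,0,0]'

```text
time_s: 13.5
tcp_pos: [0.671, 0.0324, 0.1639]
eef_rot: [180.0, 0.2, 9.9]
contact_force: [0.7, 0.2, 1.2]
gripper_width: 0.0001
gripper_force: 0.0
```

```bash
cat >> h.py <<'E'
B=np.array([.5734,.0245]);a=np.radians(9.8)
M=np.array([[np.cos(a),-np.sin(a),0],[np.sin(a),np.cos(a),0],[0,0,1]])
def st():
    s=r.get_state(); print('t',round(s['time_s'],2),'box',np.round((s['tcp_pos']-np.r_[B,0])@M,4),np.round(s['eef_rot'],1),'F',np.round(s['contact_force'],1))
def cov(n):
    c=cap(n); g=r.regions_of('cover',n)
    if g:
        p=(cloud(c,cv2.erode(g[0]['pixels'].astype(np.uint8),np.ones((3,3)))>0)-np.r_[B,0])@M
        print(n,'cover',g[0]['conf'],len(p),np.round(np.percentile(p,[2,50,98],0),3).tolist())
E
python3 - <<'E'
from h import *
st(); cov('scene'); cap('side','side5.png')
E
```

```text
t 13.5 box [ 0.0975 -0.0088  0.1639] [180.    0.2   9.9] F [0.7 0.2 1.2]
scene cover 0.7 2840 [[0.054, -0.067, 0.068], [0.072, -0.007, 0.134], [0.095, 0.062, 0.188]]
```

View pics/side5.png

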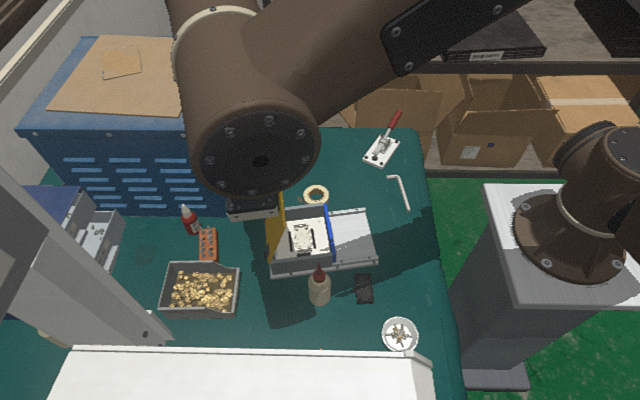

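The hand is behind the cover (270,230) and clear of the bottle (319,290) and the supply. The carrier sits inside the box. I start the closing arc.

>>> jog_arm --travel '[[-0.028,0,0],[-0.046,0,0],[-0.07,0,0.005],[-0.091,0,0.013],[-0.11,0,0.025],[-0.128,0,0.039],[-0.144,0,0.053],[-0.159,0,0.071],[-0.172,0,0.089],[-0.172,0,0.089]]' --dr '[[0,0,0],[0,0,0],[0,0,0],[0,0,0],[0,0,0],[0,0,0],[0,0,0],[0,0,0],[0,0,0],[0,0,0]]' --claw '[0,0,0,0,0,0,0,0,0,0]'

```text
time_s: 14.9
tcp_pos: [0.5873, 0.0177, 0.1199]
eef_rot: [180.0, 0.1, 9.9]
contact_force: [0.9, -0.8, 0.5]
gripper_width: 0.0007
gripper_force: 0.0
```

```bash
python3 - <<'E'
from h import *
st(); cov('scene'); cov('side'); cap('scene','scene6.png')
E
```

```text
t 14.9 box [ 0.0126 -0.0091  0.1199] [1.8e+02 1.0e-01 9.9e+00] F [ 0.9 -0.8  0.5]
scene cover 0.62 802 [[-0.02, -0.068, 0.073], [0.014, -0.025, 0.111], [0.088, 0.057, 0.128]]
side cover 0.7 1573 [[-0.012, -0.056, 0.067], [0.064, 0.037, 0.083], [0.095, 0.068, 0.123]]
```

View pics/scene6.png

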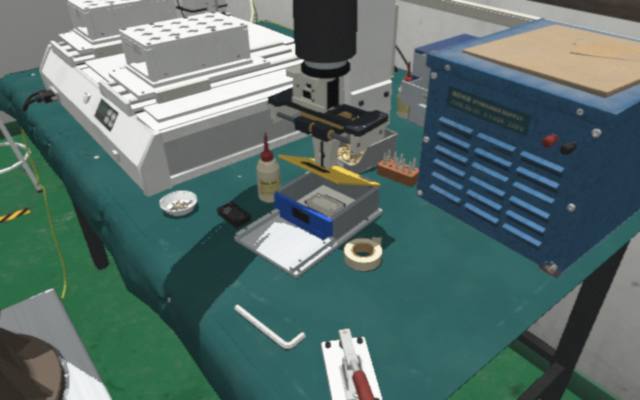

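The cover is at about 0.49 rad and following the fingers. The bottle (267,175) stands where it was, clear of the hand.

>>> jog_arm --travel '[[-0.01,0,0.02],[-0.019,0,0.04],[-0.026,0,0.062],[-0.031,0,0.084],[-0.034,0,0.096],[-0.034,0,0.104],[-0.034,0,0.108],[-0.034,0,0.11],[-0.034,0,0.11],[-0.034,0,0.11]]' --dr '[[0,0,0],[0,0,0],[0,0,0],[0,0,0],[0,0,0],[0,0,0],[0,0,0],[0,0,0],[0,0,0],[0,0,0]]' --claw '[0,0,0,0,0,0,0,0,0,0]'

```text
time_s: 16.4
tcp_pos: [0.5713, 0.0149, 0.0686]
eef_rot: [180.0, -0.0, 10.0]
contact_force: [-10.6, 2.3, 27.1]
gripper_width: 0.0003
gripper_force: 13.2
```

```bash
python3 - <<'E'
from h import *
st(); cov('scene'); cov('side')
E
```

```text
t 16.4 box [-0.0037 -0.0091  0.0686] [180.  -0.  10.] F [-10.6   2.3  27.1]
scene cover 0.65 1727 [[-0.035, -0.066, 0.065], [0.002, -0.03, 0.066], [0.088, 0.061, 0.07]]
side cover 0.92 1971 [[-0.028, -0.06, 0.063], [0.057, 0.029, 0.066], [0.094, 0.07, 0.068]]
```

It's shut against the wall tops under 27 N. I lift the hand straight up and check.

>>> jog_arm --travel '[[0,0,-0.02],[0,0,-0.1],[0,0,-0.2],[0,0,-0.3],[0,0,-0.4],[0,0,-0.4],[0,0,-0.4],[0,0,-0.4],[0,0,-0.4],[0,0,-0.4]]' --dr '[[0,0,0],[0,0,0],[0,0,0],[0,0,0],[0,0,0],[0,0,0],[0,0,0],[0,0,0],[0,0,0],[0,0,0]]' --claw '[0,0,0,0,0,0,0,0,0,0]'

```text
time_s: 17.85
tcp_pos: [0.5715, 0.015, 0.2654]
eef_rot: [180.0, 0.1, 9.9]
contact_force: [-0.1, -0.2, 0.2]
gripper_width: 0.0006
gripper_force: 0.0
```

```bash
python3 - <<'E'
from h import *
st(); cov('scene'); cov('side'); blue('scene')
c=cap('scene','scene7.png')
for k in ['oil_bottle','tape_roll','black_housing']:
    g=r.regions_of(k,'scene')
    if g: print(k,np.round(np.median(cloud(c,g[0]['pixels']),0),3))
E
```

```text
t 17.85 box [-0.0035 -0.0091  0.2654] [1.8e+02 1.0e-01 9.9e+00] F [-0.1 -0.2  0.2]
scene cover 0.6 3066 [[-0.036, -0.067, 0.065], [0.024, -0.007, 0.067], [0.092, 0.063, 0.07]]
side cover 0.63 3276 [[-0.032, -0.06, 0.063], [0.031, 0.009, 0.066], [0.093, 0.068, 0.069]]
scene blue 770 yaw 9.773833251627384 [ 0.5249 -0.047   0.0224] [0.5492 0.0791 0.0593]
oil_bottle [0.548 0.138 0.064]
tape_roll [ 0.572 -0.103  0.017]
black_housing [0.466 0.132 0.01 ]
```

View pics/scene7.png

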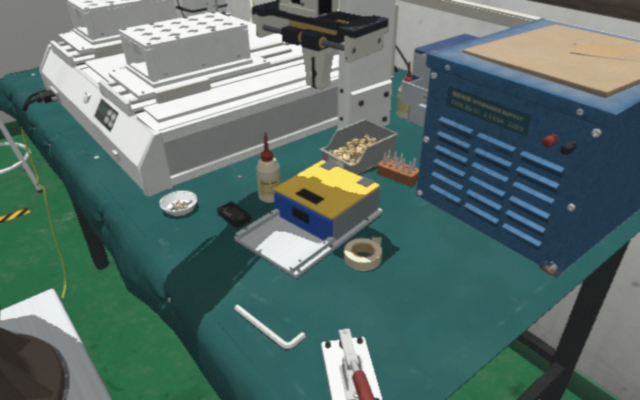

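The cover is flat and shut (275–380, 165–215) with the blue plate home under it at (303,217). The bottle, tape roll and black housing haven't moved, and the hand is clear, so I hand the job in.

```bash
python3 -c "
from plant import r
print(r.close_job())"
```

```text
the job is handed in; nothing more can be done
None
```

The carrier is home in the inspection box and the yellow cover is fully shut, done in that order in about 18 s. The white housing was still in its nest when last seen before closing, the bottle, tape roll and black housing are where they stood, and the job is handed in with the hand clear.

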